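# Shim the rocking scan-head stand

### The arm

A 7-joint arm with a two-finger parallel gripper is mounted at the origin on the work surface. World frame = base frame: x ahead of the robot, y to its left, z up, the work surface at z = 0. Lengths are in m, angles in rad, forces in N, time in s.
With the tool pointing down it reaches from about 0.425 to 0.875 m from the base axis. Payload 4.7 kg.
Tool frame: the origin (TCP) lies midway between the tips of the shut fingers; the grasp point (between the pads) lies 19 mm behind it (ctrl.grip_depth is the distance from the TCP to the grasp point, in m); z points along the fingers, y is the direction in which the jaws open and shut (so a half turn about z gives the same grasp; the last joint's range is limited). The gripper opens to 87 mm and grips with 3 to 60 N. Pads are 19 mm wide; open, the fingers measure 117 mm over their backs; the gripper's body (75 mm by 190 mm) begins 51 mm behind the grasp point.
Start: joints at [0.014, 0.321, -0.07, 1.45, 0.023, 1.371, -0.057], TCP at [0.65, -0, 0.223] pointing down, gripper open.
Joint ranges: [-2.86, 2.86], [-0.3, 2.09], [-1.38, 1.24], [0.06, 2.45], [-1.56, 4.7], [0.09, 2.05], [-2.69, 2.69]. Speed limits (rad/s): [2.57, 2.57, 3.14, 3.14, 3.14, 3.14, 3.14].

### API

Orientations are given as a rotation vector (axis times angle).
In Python, from bench import ctrl gives the robot as it stands. The module is installed in compiled form; this text tells all that it offers.
- The arm moves only by the shell command python3 -m inch 'ROWS' [FORCE]. ROWS is JSON, a list of rows, each a list of 5 numbers: the opening, from -1 (shut) to 1 (fully open), so that 0 is half open, then the shift along the tool's x, y, z in mm, then the turn about the tool's z in rad. In form: [[fingers, tx, ty, tz, twist], ...]. A call has 1 to 5 rows; each row shifts and turns the pose as measured when the row begins, along the tool's axes as they then stand; what a row does not reach is not made up. A row lasts 1/8 s, in which the tool goes at most 62.5 mm and 10.7 degrees, less where a joint would pass 70% of its speed; a pose out of reach is approached as far as the arm can. A call is refused whole if a number of a shift passes 62.5 or a number of a turn 0.188, either way. A call with a gripper value outside its range is refused whole. The fingers move at their own pace and stop on an object; FORCE is the grip in N (left out, the last holds). Time passes only in rows, so rows that do not move let the fingers close. It gives the time, the measured TCP pose, the force and the opening at its end, in the units of the state.
- ctrl.get_state(): the state, without advancing time (a new reading comes with each control period).
- ctrl.get_image(name): name is "scene" or "side" or "wrist"; returns a dict with "color" (384x512x3 uint8, red, green, blue), "range_z" (384x512 float32, m along the optical axis (not along the pixel's ray), 0 where there is no reading), "K" (3x3 intrinsics, pixels), "R" (3x3) and "t" (3): a world point X has camera coordinates R X + t. Camera axes: x right, y down, z forward; pixel columns grow to the right and rows downward; lengths in m; the calibration is good to about 2 mm. A picture is of the moment at which its call begins.
- ctrl.close_job(): hands the job in, once; it reports no verdict.
The state is a dict: "time": time; "joint_positions": joint angles; "qd": joint speeds; "joint_torque": joint torques, N m; "position": TCP position; "tool_rot": TCP orientation; "ft_force": force on the tool from outside, world axes, zero at the start; "torque": the same for the moment, N m; "grip_width": opening from 0.0 (shut) to 1.0 (fully open).
Only numpy, scipy, OpenCV 4.12 (cv2) and the standard library are available. Lean on these libraries where they do the work, as an engineer would, in place of code of your own. Each camera call takes 0.05 s, during which the arm holds its last target. There are 200 camera calls.

### The job

The scan-head stand on the optical table rocks because one of its four feet has lost its rubber cap and hangs short. With your fingertips, slide the black wedge flat along the table and push it, thin end first, under that short foot until it is snug and the stand no longer rocks; then press down firmly with a fingertip on the bar end right above that foot to check that the corner stays up. Never pick the wedge up off the table, do not shove the stand out of its place, and leave the other things where they are.

Things in the scene. Friction and masses are not known exactly. Their poses are not given: they have to be found in the camera images.
- stand: Free-standing stand, 3.4 kg, on two dark grey metal cross bars along its y at x = +-100 mm (40 wide, 310 long, undersides 20 and tops 32 mm above the table), with a black perforated plate on top (260 in x, 220 in y, its top 45 mm up). Feet under the bars at x = +-100, y = +-135 mm. Origin: at table height under the plate's middle; z up, x away from the robot within 20 degrees.
- stub (a point): Underside centre of the short foot, a bare steel stub 18 mm in diameter under the robot-side bar's end on the robot's right (stand x -100, y -135 mm). It hangs 7 mm above the table; the other three are black rubber feet that touch it. The wedge's clear way in is along the stand's +y, from the open table right of the bar end. The rubber feet hold the stand against about 15 N of sideways push.
- bar_end (a point): Point on the flat top of the bar straight above the short foot, 32 mm above the table, 20 mm from the bar's end and long edges: the place to press. Unshimmed, about 3 N here rocks this corner 7 mm down; the stand stands level by itself when let go.
- column (a point): Top centre of the aluminium column (45 x 45 mm) that rises from the plate's far side to 295 mm above the table; it carries a vertical slide (with its micrometer up to 330 mm) and a black head with a round lens, 130 to 245 mm above the table, which overhangs the plate no further than stand x = -40 mm.
- wedge: Loose hard black plastic wedge, 45 g, 90 long, 40 wide, even slope from 2 mm (thin end) to 14 mm (upright heel face), flat on the table right of the bar end, thin end roughly towards the short foot. Origin: middle of its underside; x points to the thin end. Snug with the stub's centre about 30 mm from the thin end: the push rises from under 1 N to over 5 N in a few mm. It stays where left.
- glass_disc: Bystander: clear glass disc, 50 mm across, 6 mm thick, lying on the stand's black plate. Origin: centre of the underside.
- post: Bystander: steel post 13 mm in diameter and 50 mm tall on a round foot 32 mm across. Origin: centre of the underside.
- lens_tube: Bystander: black lens tube standing, 31 mm in diameter, 30 mm tall. Origin: centre of the underside.
- driver: Bystander: screwdriver, 170 mm long, lying on the table further to the robot's right. Origin: middle of its underside.
- lens_cap: Bystander: black lens cap, 54 mm across, 9 mm thick, lying between robot and stand. Origin: centre of the underside.
- sample_box: Bystander: white sample box with clear lid, 65 x 65 x 22 mm. Origin: centre of the underside.
- mirror_mount: Bystander: black square mirror mount on a steel post, 85 mm tall. Origin: centre of the underside.
- fork_clamp: Bystander: steel clamping fork, about 65 x 32 x 9 mm, flat on the table. Origin: on the underside, between the two prongs.
Not all that is in view belongs to the job. What is shaped like the wedge but blue or purple is not meant.

How it is judged:
By the outcome, as a careful person would: the job done as asked, in the order asked, and still so for the second after the job is handed in, with the robot touching nothing.
It also fails if it takes over 54 s, if anything falls off the work surface, if the arm or the gripper's body presses on something with over 40 N, if the wrist force passes 120 N, or if a joint passes its speed limit or range.

## Working session

There is one attempt and no reset: what is moved stays moved. The work goes in short steps, Python scripts to look and compute and a shell command to move; the robot and the scene stay as the last step left them, time stands still between calls to the robot, and variables do not carry over. Pictures are saved under pics/ and viewed, about 8 in all and at most 12, crops included, and the job is handed in when it is done.

```bash
mkdir -p pics; cat > h.py <<'E'
import numpy as np,cv2
from bench import ctrl
def ray(im,u,v,z):
    R,t,K=map(np.array,(im["R"],im["t"],im["K"]))
    c=-R.T@t; d=R.T@np.linalg.inv(K)@np.array([u,v,1.]); return c+d*(z-c[2])/d[2]
def proj(im,X):
    p=np.array(im["K"])@(np.array(im["R"])@np.array(X)+np.array(im["t"])); return p[:2]/p[2]
def save(im,name,box=None,s=1):
    a=im["color"][:,:,::-1]
    if box: a=a[box[1]:box[3],box[0]:box[2]]
    cv2.imwrite("pics/"+name,cv2.resize(a,None,fx=s,fy=s,interpolation=cv2.INTER_CUBIC))
E
python3 - <<'E'
from h import *
import pickle
ims={n:ctrl.get_image(n) for n in("scene","side","wrist")}
pickle.dump(ims,open("ims.pkl","wb"))
for n in ims: print(n,-np.array(ims[n]["R"]).T@np.array(ims[n]["t"]))
save(ims["scene"],"scene.png",None,1.5);save(ims["side"],"side.png",None,1.5)
print(ctrl.get_state())
E
```

```text
scene [ 1.49849856 -0.15197834  1.06185321]
side [0.22335393 0.77043679 0.87550029]
wrist [0.64993507 0.066359   0.38382324]
{'time': 0.15, 'joint_positions': array([ 0.01412741,  0.32164066, -0.07008709,  1.45137865,  0.02260423,
        1.37081021, -0.05687025]), 'qd': array([ 8.60999431e-05, -3.88219168e-03, -3.18741044e-04, -2.94653617e-03,
        7.32463692e-04, -8.37624476e-04, -1.08894719e-03]), 'joint_torque': array([ 2.16972071e-04, -4.91794288e+01, -4.04079035e-01, -3.12878716e+01,
       -6.39387709e-02,  4.04033612e-02,  9.90178205e-05]), 'position': array([ 6.49585083e-01, -6.43290410e-05,  2.21728720e-01]), 'tool_rot': array([-2.22072955e+00, -2.22079487e+00,  1.70693517e-03]), 'ft_force': array([0.12514747, 0.47793977, 0.46309887]), 'torque': array([ 0.01274112, -0.01226282, -0.04323083]), 'grip_width': 1.002797609644615}
```

View pics/scene.png

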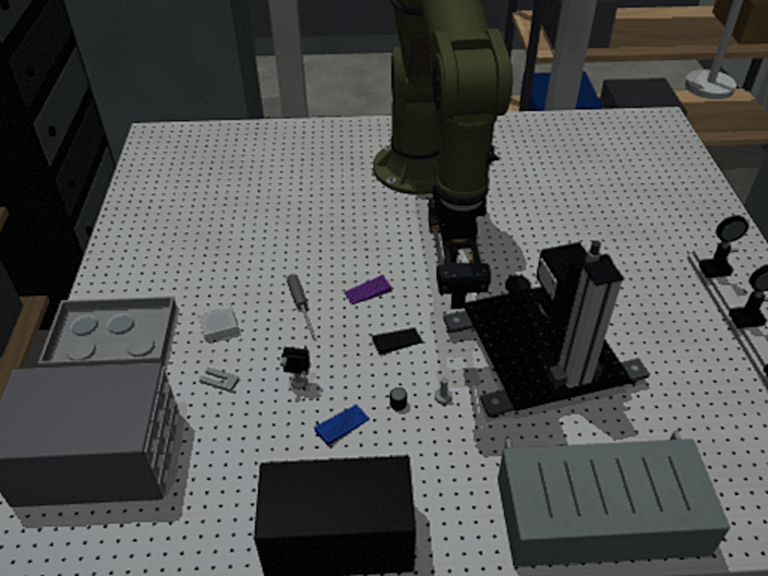

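View pics/side.png

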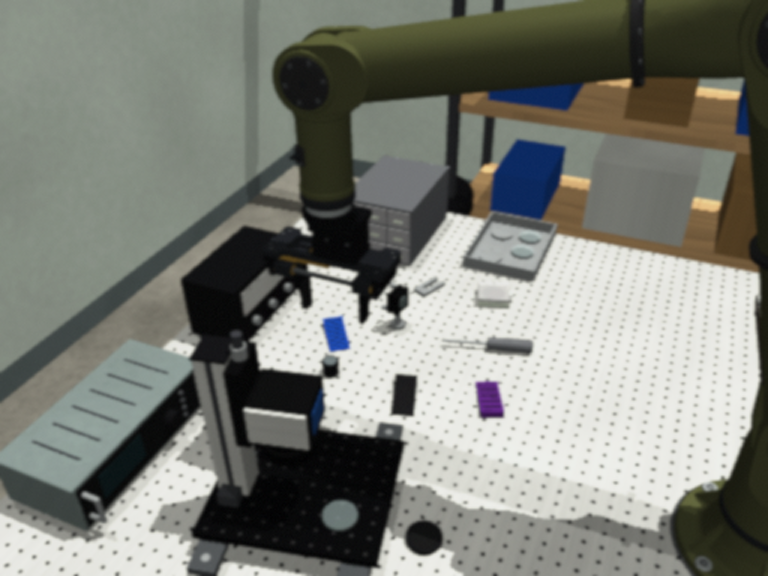

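Candidates in the scene picture (1.5x): black wedge (398,341), purple decoy (368,290), blue decoy (342,424). I choose the black one. The short-foot bar end is at (458,320). Next, a close crop and measurements.

```bash
python3 - <<'E'
from h import *
import pickle
ims=pickle.load(open("ims.pkl","rb"))
a=ims["scene"]["color"][185:285,240:440,::-1]; b=ims["side"]["color"][240:384,110:290,::-1]
A=cv2.resize(a,(800,400),interpolation=cv2.INTER_CUBIC)
A=np.clip(A.astype(float)*1.5,0,255).astype(np.uint8)
cv2.imwrite("pics/crop1.png",A)
for n,(u,v) in(("scene",(265,227)),("side",(270,263))):
    im=ims[n];g=im["color"].max(2)
    m=(g<60).astype(np.uint8); k,l,s,c=cv2.connectedComponentsWithStats(m)
    i=l[v,u];print(n,s[i])
    cn=max(cv2.findContours((l==i).astype(np.uint8),0,1)[0],key=cv2.contourArea)
    if s[i][4]<3000:
        P=np.array([ray(im,*p[0],0.007)[:2] for p in cn],np.float32)
        r=cv2.minAreaRect(P*1000);print(r);print(cv2.boxPoints(r))
    Q=cv2.approxPolyDP(cn,3,True)[:,0];
    if len(Q)<9: print([(tuple(q),ray(im,*q,0.0).round(3)[:2]) for q in Q])
w=ims["wrist"]; save(w,"wrist0.png",None,1.5)
E
```

```text
scene [247 219  35  18 366]
((572.0198364257812, -88.3680419921875), (55.10285949707031, 87.98941040039062), 18.388206481933594)
[[ 531.9969    -55.310863]
 [ 559.7535   -138.80762 ]
 [ 612.0428   -121.42522 ]
 [ 584.2862    -37.928467]]
[((np.int32(281), np.int32(227)), array([ 0.573, -0.039])), ((np.int32(276), np.int32(219)), array([ 0.542, -0.051])), ((np.int32(247), np.int32(223)), array([ 0.553, -0.136])), ((np.int32(253), np.int32(236)), array([ 0.603, -0.121]))]
side [262 251  15  25 315]
((570.1010131835938, -86.75350952148438), (33.38862991333008, 93.5317611694336), 17.722362518310547)
[[ 539.9632    -47.28884 ]
 [ 568.43475  -136.38184 ]
 [ 600.23883  -126.21818 ]
 [ 571.7673    -37.125183]]
[((np.int32(265), np.int32(251)), array([ 0.6  , -0.132])), ((np.int32(262), np.int32(274)), array([ 0.574, -0.047])), ((np.int32(274), np.int32(275)), array([ 0.544, -0.056])), ((np.int32(276), np.int32(252)), array([ 0.571, -0.14 ]))]
```

View pics/crop1.png

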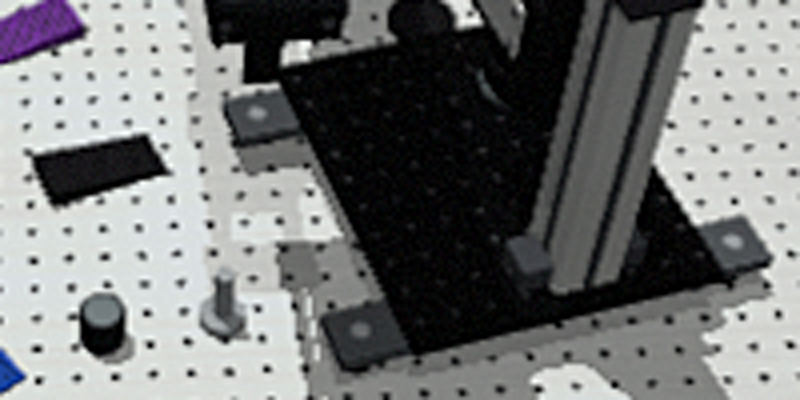

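View pics/wrist0.png

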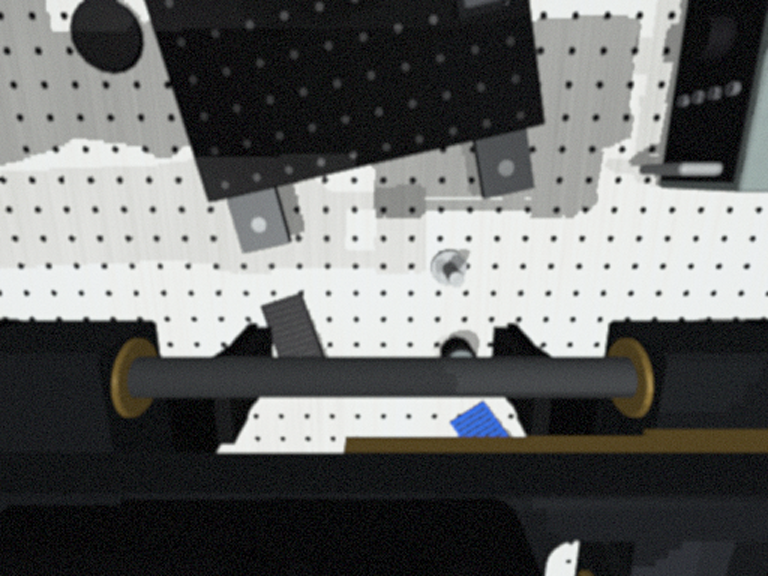

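The wrist view shows bar-end screws at (259,225) and (506,168), and the wedge's thin end at (262,305)-(301,293). The crop shows the black wedge is the right one.

```bash
python3 - <<'E'
from h import *
import pickle
ims=pickle.load(open("ims.pkl","rb"));w=ims["wrist"];s=ims["scene"];d=ims["side"]
f=lambda im,u,v,z:(ray(im,u,v,z)*1000).round(1)[:2]
a=f(w,259/1.5,225/1.5,.032);b=f(w,506/1.5,168/1.5,.032)
print("wrist screws",a,b,np.linalg.norm(b-a),np.degrees(np.arctan2(*(b-a)[::-1])))
print("bar corners",[f(w,u/1.5,v/1.5,.032) for u,v in((241,252),(290,240),(478,143+0),(484,197),(533,187))])
print("plate corners",[f(w,u/1.5,v/1.5,.045) for u,v in((209,201),(543,123))])
A=f(s,240+257/4,185+113/4,.032);B=f(s,240+361/4,185+330/4,.032);C=f(s,240+733/4,185+241/4,.032)
print("scene screws",A,B,C,np.linalg.norm(B-A),np.linalg.norm(B-C))
print("side screw",f(d,390/1.5,432/1.5,.032),f(d,207/1.5,557/1.5,.032))
print("wedge thin corners",[f(w,u/1.5,v/1.5,.002) for u,v in((262,305),(301,293))])
print("post",f(w,445/1.5,270/1.5,0),"tube top",f(s,398/1.5,391/1.5,.03))
print("blue",f(s,342/1.5,424/1.5,.01),"purple",f(s,368/1.5,290/1.5,.01))
print("driver tip",f(s,314/1.5,338/1.5,.005),"handle",f(s,295/1.5,283/1.5,.01),"mirror",f(s,297/1.5,382/1.5,.0))
E
```

```text
wrist screws [551.1  26.2] [746.3  70.5] 200.16375795832764 12.786503473389562
bar corners [array([534.9,   4.2]), array([575.4,  14.1]), array([723.5,  89. ]), array([730.4,  48.4]), array([768.5,  56.1])]
plate corners [array([517.9,  45.9]), array([767.5, 102.1])]
scene screws [552.7  29.1] [747.   73.4] [687.3 336.2] 199.2861761387377 269.4956956984656
side screw [546.7  27.8] [683.1 333.8]
wedge thin corners [array([540.4, -50. ]), array([576.5, -38.6])]
post [706.5 -17.7] tube top [714.3 -93.2]
blue [ 764.2 -192.7] purple [ 440.2 -137. ]
driver tip [ 560.2 -244.9] handle [ 411.7 -286.3] mirror [ 661.1 -274.2]
```

Stand yaw is about 12.8° and the stub is at about (551,27). The wedge centre is at about (571.5,-87.5), with yaw 107.5° against the 102.8° needed. I will push the heel with the nearly shut fingers, whose flat sides face tool x.

```bash
python3 -m inch '[[-0.8,-50,-20,0,0],[-0.8,-50,-20,0,0],[-0.8,-52,-20,0,0],[-0.8,0,0,50,-0.11],[-0.8,0,0,50,-0.113]]' 10; python3 -m inch '[[-0.8,0,0,50,0],[-0.8,0,0,20,0],[-0.8,0,0,0,0]]'
```

```text
time: 0.78
position: [0.5907, -0.1569, 0.1224]
tool_rot: [1.947, 2.458, 0.004]
ft_force: [-0.5, 0.6, -0.9]
grip_width: 0.518
time: 1.15
position: [0.5865, -0.1572, 0.0451]
tool_rot: [-1.95, -2.46, 0.003]
ft_force: [-0.6, -0.2, -0.4]
grip_width: 0.173
```

```bash
python3 -m inch '[[-0.8,2,4,20,0],[-0.8,0,0,14,0],[-0.8,0,0,4,0],[-0.8,0,0,0,0]]'; python3 - <<'E'
from h import *
a=ctrl.get_image("wrist")["color"][:,:,::-1];b=ctrl.get_image("side")["color"][200:344,170:362,::-1]
cv2.imwrite("pics/v5.png",np.vstack([cv2.resize(a,(400,300)),cv2.resize(b,(400,300),interpolation=cv2.INTER_CUBIC)]))
E
```

```text
time: 1.65
position: [0.5921, -0.1542, 0.007]
tool_rot: [1.95, 2.461, 0.0]
ft_force: [-0.5, 0.0, 0.6]
grip_width: 0.102
```

View pics/v5.png

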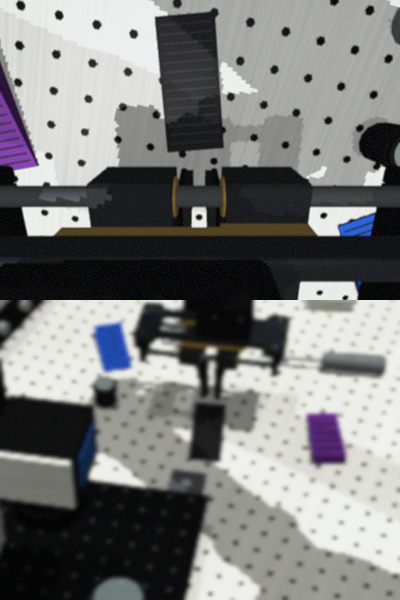

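The wedge heel at (168-222,150) in the wrist half is centred ahead of the fingers (about x=197), with nothing in the way. Pushing.

```bash
python3 -m inch '[[-0.8,10,0,0,0],[-0.8,10,0,0,0],[-0.8,10,0,0,0],[-0.8,10,0,0,0],[-0.8,10,0,0,0]]';python3 -m inch '[[-0.8,10,0,0,0],[-0.8,10,0,0,0],[-0.8,0,0,0,0]]'; python3 - <<'E'
from h import *
im=ctrl.get_image("wrist");save(im,"v6.png",None,1.5)
im2=ctrl.get_image("scene")
import pickle;pickle.dump({"wrist":im,"scene":im2},open("i6.pkl","wb"))
E
```

```text
time: 2.38
position: [0.5812, -0.1025, 0.009]
tool_rot: [1.948, 2.459, 0.003]
ft_force: [0.5, -0.6, 0.3]
grip_width: 0.101
time: 2.75
position: [0.5761, -0.08, 0.009]
tool_rot: [1.946, 2.461, 0.003]
ft_force: [0.4, -0.0, 0.8]
grip_width: 0.097
```

View pics/v6.png

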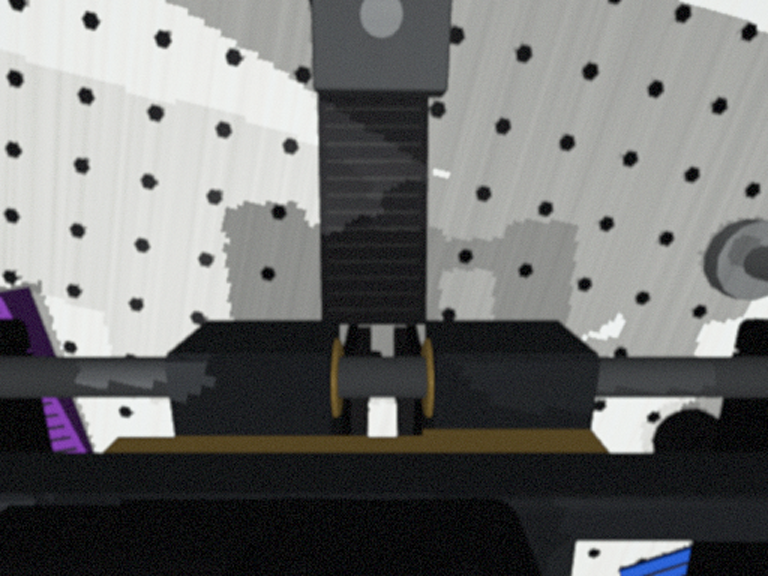

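The wedge (x 320-428) is square to the bar and centred under it (screw at x=381). Next I push on and watch the force.

```bash
python3 -m inch '[[-0.8,9,0,2,0],[-0.8,9,0,1,0],[-0.8,8,0,0,0],[-0.8,0,0,0,0]]';python3 -m inch '[[-0.8,5,0,0,0],[-0.8,0,0,0,0]]';python3 -m inch '[[-0.8,3,0,0,0],[-0.8,0,0,0,0]]'
```

```text
time: 3.35
position: [0.57, -0.0552, 0.0057]
tool_rot: [1.949, 2.458, 0.002]
ft_force: [1.1, -0.1, -0.3]
grip_width: 0.101
time: 3.6
position: [0.5688, -0.0501, 0.0057]
tool_rot: [1.949, 2.458, 0.002]
ft_force: [0.2, -0.2, 0.4]
grip_width: 0.103
time: 3.85
position: [0.5682, -0.0474, 0.0058]
tool_rot: [1.949, 2.457, 0.002]
ft_force: [1.0, -0.8, -0.4]
grip_width: 0.101
```

```bash
for i in 1; do python3 -m inch '[[-0.8,2,0,0,0],[-0.8,0,0,0,0]]';python3 -m inch '[[-0.8,2,0,0,0],[-0.8,0,0,0,0]]';python3 -m inch '[[-0.8,1.5,0,0,0],[-0.8,0,0,0,0]]'; done
```

```text
time: 4.1
position: [0.5677, -0.0455, 0.0057]
tool_rot: [1.95, 2.457, 0.002]
ft_force: [-0.1, -0.3, 0.1]
grip_width: 0.097
time: 4.35
position: [0.5672, -0.0435, 0.0057]
tool_rot: [1.95, 2.456, 0.002]
ft_force: [-0.2, -0.1, -0.3]
grip_width: 0.099
time: 4.6
position: [0.5669, -0.042, 0.0057]
tool_rot: [1.95, 2.456, 0.002]
ft_force: [-0.6, 0.4, -0.2]
grip_width: 0.097
```

```bash
python3 -m inch '[[-0.8,1.5,0,0,0]]';python3 -m inch '[[-0.8,1.5,0,0,0]]';python3 -m inch '[[-0.8,1.5,0,0,0]]'; python3 - <<'E'
from h import *
im=ctrl.get_image("wrist");a=im["color"][:260,120:400,::-1];b=ctrl.get_image("scene")["color"][190:260,250:330,::-1]
cv2.imwrite("pics/v7.png",np.hstack([cv2.resize(a,(420,390)),cv2.resize(b,(380,390),interpolation=cv2.INTER_CUBIC)]))
E
```

```text
time: 4.72
position: [0.5666, -0.0411, 0.0057]
tool_rot: [1.95, 2.456, 0.001]
ft_force: [0.6, -2.4, -0.8]
grip_width: 0.098
time: 4.85
position: [0.5665, -0.0406, 0.0057]
tool_rot: [1.95, 2.454, 0.0]
ft_force: [1.3, -3.6, -1.2]
grip_width: 0.098
time: 4.97
position: [0.5663, -0.0403, 0.0058]
tool_rot: [1.95, 2.453, -0.001]
ft_force: [0.5, -4.0, -1.4]
grip_width: 0.097
```

View pics/v7.png

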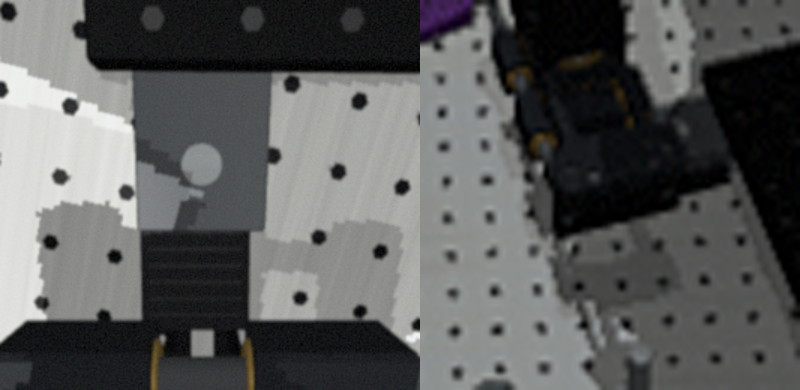

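The force rises at the predicted snug position, with the wedge centred under the screw (x=195 vs 202). A little firmer.

```bash
python3 -m inch '[[-0.8,2.2,0,0,0],[-0.8,2.2,0,0,0]]';python3 -m inch '[[-0.8,2.8,0,0,0]]';python3 -m inch '[[-0.8,3,0,0,0]]'
```

```text
time: 5.32
position: [0.5659, -0.0396, 0.0058]
tool_rot: [1.95, 2.448, -0.004]
ft_force: [1.8, -6.7, -1.4]
grip_width: 0.101
time: 5.45
position: [0.5658, -0.0395, 0.0059]
tool_rot: [1.95, 2.444, -0.007]
ft_force: [2.6, -8.0, -2.0]
grip_width: 0.099
time: 5.58
position: [0.5656, -0.0394, 0.0059]
tool_rot: [1.95, 2.44, -0.009]
ft_force: [3.0, -8.0, -2.2]
grip_width: 0.101
```

Snug at 8.5 N, with nearly no further travel. Backing off, rising, then over the bar end.

```bash
python3 -m inch '[[-0.8,-5,0,0,0],[-0.8,-12,0,0,0],[-1,0,0,-40,0],[-1,0,0,-40,0],[-1,0,0,0,0]]';python3 -m inch '[[-1,40,0,0,0],[-1,35,0,0,0],[-1,0,0,0,0]]'; python3 - <<'E'
from h import *
s=ctrl.get_state();print(s["position"],s["tool_rot"],s["ft_force"])
im=ctrl.get_image("scene");im2=ctrl.get_image("side")
a=im["color"][180:280,220:353,::-1];b=im2["color"][200:344,170:362,::-1]
cv2.imwrite("pics/v8.png",np.hstack([cv2.resize(a,(400,300),interpolation=cv2.INTER_CUBIC),cv2.resize(b,(400,300),interpolation=cv2.INTER_CUBIC)]))
E
```

```text
time: 6.2
position: [0.5679, -0.0524, 0.0875]
tool_rot: [1.952, 2.447, -0.005]
ft_force: [1.0, -0.1, 0.1]
grip_width: 0.002
time: 6.58
position: [0.5496, 0.0228, 0.0846]
tool_rot: [1.956, 2.449, -0.006]
ft_force: [0.5, -0.5, -0.5]
grip_width: 0.002
[0.54959915 0.02278398 0.08462907] [ 1.95589239  2.44926217 -0.00589568] [ 0.53288846 -0.47168003 -0.51176156]
```

View pics/v8.png

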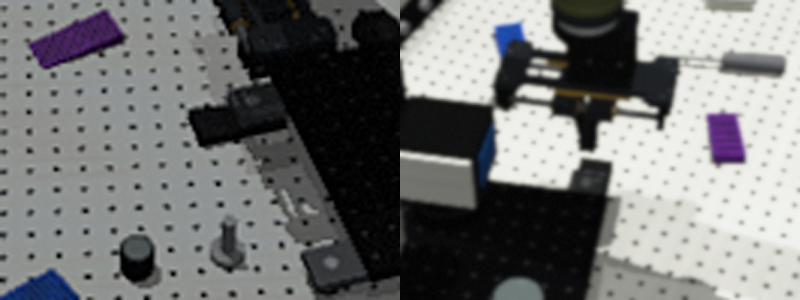

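The wedge sits under the bar end, and the screw is where it was to within about 1-2 mm. Lowering onto the bar end.

```bash
python3 -m inch '[[-1,4,2,20,0],[-1,0,0,20,0],[-1,0,0,5,0],[-1,0,0,0,0]]';python3 -m inch '[[-1,0,0,3,0],[-1,0,0,2,0],[-1,0,0,2,0]]'
```

```text
time: 7.18
position: [0.5522, 0.0173, 0.0377]
tool_rot: [1.969, 2.436, -0.011]
ft_force: [0.5, -0.1, 0.1]
grip_width: 0.006
time: 7.55
position: [0.5536, 0.0165, 0.0324]
tool_rot: [1.969, 2.433, -0.008]
ft_force: [-3.8, -0.5, 12.5]
grip_width: 0.006
```

Contact is about 10 mm off towards the bar's end because the descent drifted. Lifting and placing it again more slowly.

```bash
python3 -m inch '[[-1,0,0,-5,0],[-1,0,0,-3,0],[-1,0,0,0,0]]';python3 -m inch '[[-1,6,0,0,0],[-1,5,0,0,0],[-1,0,0,0,0],[-1,0,0,0,0]]'
```

```text
time: 7.92
position: [0.5541, 0.0169, 0.0415]
tool_rot: [1.968, 2.433, -0.007]
ft_force: [-0.7, -0.2, -0.2]
grip_width: 0.003
time: 8.43
position: [0.5512, 0.029, 0.0409]
tool_rot: [1.967, 2.434, -0.007]
ft_force: [0.0, -0.6, 0.8]
grip_width: 0.008
```

```bash
python3 -m inch '[[-1,0,0,3,0],[-1,0,0,3,0],[-1,0,0,0,0]]';python3 -m inch '[[-1,0,0,2,0],[-1,0,0,2,0]]'
```

```text
time: 8.8
position: [0.5511, 0.0285, 0.0342]
tool_rot: [1.968, 2.434, -0.008]
ft_force: [0.0, -0.1, 0.1]
grip_width: 0.004
time: 9.05
position: [0.5514, 0.0283, 0.0322]
tool_rot: [1.969, 2.434, -0.008]
ft_force: [-8.0, -1.0, 21.6]
grip_width: 0.0
```

```bash
python3 -m inch '[[-1,0,-0.8,2,0]]';python3 -m inch '[[-1,0,-0.8,2.2,0],[-1,0,-0.8,2.2,0]]';python3 -m inch '[[-1,0,-0.5,2.2,0],[-1,0,-0.5,2.2,0],[-1,0,-0.5,2.2,0]]'
```

```text
time: 9.18
position: [0.5513, 0.0284, 0.0324]
tool_rot: [1.968, 2.433, -0.007]
ft_force: [-3.9, 0.7, 12.7]
grip_width: 0.005
time: 9.43
position: [0.5513, 0.0284, 0.0324]
tool_rot: [1.967, 2.431, -0.004]
ft_force: [-4.7, -0.1, 13.5]
grip_width: 0.008
time: 9.8
position: [0.5514, 0.0284, 0.0324]
tool_rot: [1.966, 2.43, -0.001]
ft_force: [-4.7, -1.1, 14.1]
grip_width: 0.004
```

```bash
python3 -m inch '[[-1,0,-1,3.5,0]]';python3 -m inch '[[-1,0,-1,4,0],[-1,0,-1,4,0]]';python3 -m inch '[[-1,0,-1,4,0],[-1,0,-1,4,0],[-1,0,-1,4,0]]'
```

```text
time: 9.93
position: [0.5513, 0.0283, 0.0321]
tool_rot: [1.966, 2.429, 0.0]
ft_force: [-7.8, -0.5, 25.2]
grip_width: 0.009
time: 10.18
position: [0.5513, 0.0284, 0.0321]
tool_rot: [1.965, 2.427, 0.003]
ft_force: [-8.7, 0.5, 25.2]
grip_width: 0.001
time: 10.55
position: [0.5514, 0.0284, 0.0322]
tool_rot: [1.963, 2.423, 0.008]
ft_force: [-9.2, -0.2, 23.2]
grip_width: 0.007
```

The corner held at z≈32.1 mm under 25 N. Lifting off and checking.

```bash
python3 -m inch '[[-1,0,0,-6,0],[-1,0,0,-25,0],[-1,0,0,-40,0],[-1,-50,0,-50,0],[-1,-50,0,-30,0]]';python3 -m inch '[[-1,-40,0,-20,0],[-1,0,0,0,0],[-1,0,0,0,0]]'; python3 - <<'E'
from h import *
import pickle
o=pickle.load(open("ims.pkl","rb"))
im=ctrl.get_image("scene");w=ctrl.get_image("wrist");d=ctrl.get_image("side")
pickle.dump({"scene":im,"wrist":w,"side":d},open("i9.pkl","wb"))
# column region shift vs start (scene), by phase correlation
for n,b in(("scene",(350,150,425,270)),("side",(120,215,220,340))):
    c={"scene":im,"side":d}[n]
    g=[cv2.cvtColor(x["color"],cv2.COLOR_RGB2GRAY)[b[1]:b[3],b[0]:b[2]].astype(np.float32) for x in(o[n],c)]
    print(n,cv2.phaseCorrelate(g[0],g[1]))
a=im["color"][180:280,220:353,::-1];x=w["color"][:,:,::-1]
cv2.imwrite("pics/v9.png",np.hstack([cv2.resize(a,(400,300),interpolation=cv2.INTER_CUBIC),cv2.resize(x,(400,300))]))
E
```

```text
time: 11.18
position: [0.5669, -0.0591, 0.1813]
tool_rot: [1.953, 2.436, 0.006]
ft_force: [1.2, -0.5, 0.2]
grip_width: 0.007
time: 11.55
position: [0.5768, -0.1039, 0.2051]
tool_rot: [1.958, 2.426, 0.009]
ft_force: [0.0, 1.2, -0.1]
grip_width: 0.001
scene ((0.5330947719089494, 0.027267284311044193), 0.9820403052435981)
side ((-0.0029283633593735203, 0.5107398799885772), 0.8940841021728516)
```

View pics/v9.png

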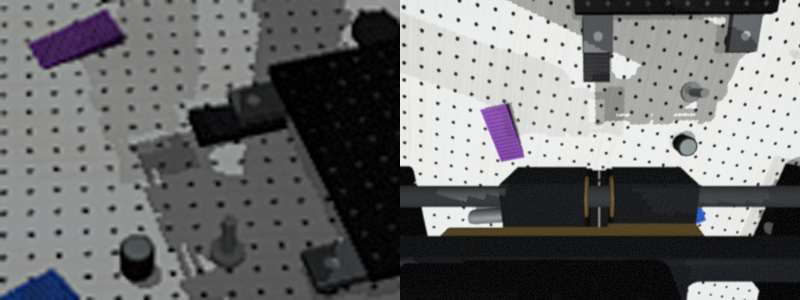

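```bash
python3 -c "
from bench import ctrl
print(ctrl.get_state()['time']);print(ctrl.close_job())"
```

```text
11.7
the job is handed in; nothing more can be done
None
```

The wedge is snug under the short foot and the job is handed in, at 11.7 s of the 54 s allowed. `close_job` gave no verdict.

- **Wedge:** I slid it flat along the table with the nearly shut fingertips on its heel, thin end first along the stand's +y. The push stayed within sensor noise until the stub touched. It then rose to about 8.5 N within 2–3 mm and the wedge all but stopped, with the stub an estimated 30 mm from the thin end.
- **Press test:** I held about 25 N straight down on the bar end for about 0.6 s. The fingertip stayed at 32.1–32.4 mm, so the corner did not sink the 7 mm it rocked before. This press came with 8–9 N sideways, below the 15 N the feet hold.
- **First press was off:** My first touch landed about 10 mm too near the bar's end, at 12.5 N. I lifted off and pressed again within about 2 mm of the right spot.
- **Stand moved slightly:** Its image shifted about 0.5 pixel in both the scene and side views, which is roughly 1–2 mm of creep. I can't say whether that came from the push or the press.
- **Last check:** The last pictures, with the arm clear, show the wedge in place. The post, the lens tube, and the blue and purple wedges are where they were. I did not measure the other bystanders again at the end, but the arm's moves stayed clear of them.

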